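# Hang the dial plate on the sprung hook, scale outward

### The arm

A 7-joint arm with a two-finger parallel gripper is mounted at the origin on the work surface. World frame = base frame: x ahead of the robot, y to its left, z up, the work surface at z = 0. Lengths are in m, angles in degrees, forces in N, time in s.
With the tool pointing down it reaches from about 0.4 to 0.875 m from the base axis. Payload 6.5 kg.
Tool frame: the origin (TCP) lies midway between the tips of the shut fingers; the grasp point (between the pads) lies 19 mm behind it; z points along the fingers, x is the direction in which the jaws open and shut, and the axes are right-handed (so a half turn about z gives the same grasp; the last joint's range is limited). The gripper opens to 85 mm and grips with 20 to 120 N. Pads are 22 mm wide; open, the fingers measure 114 mm over their backs; the gripper's body (76 mm by 85 mm) begins 54 mm behind the grasp point. The pads swing forward as they close: fully open they stand 13 mm farther back than shut.
Start: joints at [-72.147, 30.733, -0.252, 88.115, 0.149, 61.152, -4.079], TCP at [0.24, 0.604, 0.231] pointing down, gripper open.
Joint ranges: [-154.64, 154.64], [-21.42, 123.67], [-72.66, 72.17], [13.99, 137.28], [-74.86, 254.86], [10.95, 109.41], [-158.01, 158.01]. Speed limits (degrees/s): [136.94, 136.94, 180, 180, 180, 180, 180].

### API

Orientations are given as a 3x3 rotation matrix whose columns are the frame's x, y, z axes.
In Python, from cell import telemetry, optics, order gives the robot as it stands.
- The arm moves only by the tool arm_command, never from a script. Its arguments are lists of equal length, an entry for each row: "claw": the opening, from -1 (shut) to 1 (fully open); "delta_pos": the shift along the world's x, y, z in m, a list of three; "angular": the turn, a rotation vector about the world's x, y, z in rad, a list of three. In form: {"claw": [claw, ...], "delta_pos": [[dx, dy, dz], ...], "angular": [[ax, ay, az], ...]}. A call has 1 to 8 rows; each row is the pose to reach, as a shift and turn from the pose commanded when the call began; what a row does not reach only later rows make up. A row lasts 1/8 s, in which the tool goes at most 62.5 mm and 10.7 degrees, less where a joint would pass 70% of its speed; a pose out of reach is approached as far as the arm can. A call with a gripper value outside its range is refused whole. The fingers move at their own pace and stop on an object; "newtons" is the grip in N (left out, the last holds). Time passes only in rows, so rows that repeat a pose let the fingers close. It gives the time, the measured TCP pose, the force and the opening at its end, in the units of the state.
- telemetry.state(): the state, without advancing time (a new reading comes with each control period).
- optics.capture(name): name is "scene" or "side" or "wrist"; returns (picture, depth): 384x512x3 uint8, red, green, blue; 384x512 float32, m along the optical axis (not along the pixel's ray), 0 where there is no reading.
- optics.camera_params(name): a dict with "fx", "fy", "cx", "cy" (pixels), "origin" and "rotation" of the camera in the world. Camera axes: x right, y down, z forward; pixel columns grow to the right and rows downward; lengths in m; the calibration is good to about 2 mm. The wrist camera is an equidistant fisheye: a pixel r from the principal point sees the ray r / f radians off the axis. A picture is of the moment at which its call begins: read the wrist's pose just before it. camera_params takes no time and is no camera call; for the wrist camera it gives the pose at the moment of the call.
- order.sign_off(): hands the job in, once; it reports no verdict.
The state is a dict: "time": time; "q": joint angles; "dq": joint speeds; "tau": joint torques, N m; "tool_pos": TCP position; "tool_rot": TCP orientation; "contact_force": force on the tool from outside, world axes, zero at the start; "torque": the same for the moment, N m; "opening": finger opening in m.
Only numpy, scipy, OpenCV 4.12 (cv2) and the standard library are available. Lean on these libraries where they do the work, as an engineer would, in place of code of your own. Each camera call takes 0.05 s, during which the arm holds its last target. There are 200 camera calls.

### The job

Lift the graduated dial plate out of its blue rack and hang it on the hook of the aluminium test stand with its white marked face pointing outward, away from the stand's posts. The hook has a sprung orange keeper: press the plate gently back against it (less than 25 N on the stand at any time), lower the plate slowly behind the hook's upturned tip until it sits fully home on the hook, then let go. Leave the servo, the jar and the screwdriver where they are.

Things in the scene. Friction and masses are not known exactly. Their poses are not given: they have to be found in the camera images.
- dial: Loose dial plate, 150 g, 10 mm thick (local x), 166 mm high, upright in the rack. Origin: middle of its bottom edge; z up, y across. MARKED face (white, black ticks, red pointer, orange strip on top) is local +x; the -x side is plain grey. Body 96 mm wide, z 0-74 mm; neck 56 mm wide, z 74-108, with a through window y -10 to 10, z 74-108; solid grip tab 56 mm wide, z 108-166.
- dial_eye (a point): Point of the plate that will rest on the hook: middle of the window's upper edge, mid thickness, at (0, 0, 108) mm in the plate. Grip the tab above it by its two faces, from above; fingertips 21 mm or more above dial_eye clear the hook and keeper.
- dial_left (a point): Reference point (in the air) at (0, 45, 108) mm in the plate, 45 mm to its +y side of dial_eye: it tells which way the plate faces. Marked face outward means that it lies on the stand's +y side.
- rack: Fixed blue rack, 70 x 134 mm, 40 mm high. Origin: centre of its underside. A slot 14 mm wide (local x) and 110 mm long (local y), open at the top, floor 10 mm above the table; the plate starts in it, its axes about along the rack's.
- stand: Fixed test stand. Origin on the table under the nominal hook tip, z up, +x is outward (the way the hook points). Grey base plate 12 mm thick, x -125 to 25 mm, y -75 to 75 mm; two aluminium posts 30 x 30 mm, centred at x = -105, y = +-45 mm, 138 mm high, joined by a crossbeam. They carry the level hook arm and the orange keeper.
- stand_seat (a point): At (0, 0, 150) mm in the stand: top of the flat steel hook arm (10 mm wide, 8 mm thick, along x). The arm ends in a square tip, 8 mm long in x, rising 10 mm above it. The tip's inner face is nominally here, but the arm is clamped from 20 mm further in to 20 mm further out: not reported; feel for it. Hung home, dial_eye is at this height, 5 mm inside the tip face; it is rigid: touch down slowly.
- stand_keeper (a point): At (-6, 0, 143) mm in the stand: nominal front of the sprung orange fork (shifts with the arm). Two pads, y = +-11 to +-27, z 126-160 mm, 6 mm inside the tip face at rest: the 10 mm plate gets behind the tip only with the pads pushed in (-x) over 4 mm. Push: 2 N at touch, 4 N at 4 mm, 5.5 N at 7 mm, hard end at 8 mm (6 N). Pads rub on the plate (a few N) as it goes down.
- servo: Bystander: small black servo motor, 54 x 20 x 45 mm, origin at the centre of its underside.
- jar: Bystander: clear screw jar with blue cap, 48 mm across, 60 mm high, origin at the centre of its underside.
- driver: Bystander: screwdriver 160 mm long lying on the table along its local x, handle to -x, origin on the table under its middle.
Not all that is in view belongs to the job. Of the things that look like the dial, the middle-sized one is meant.

How it is judged:
By the outcome, as a careful person would: the job done as asked, in the order asked, and still so for the second after the job is handed in, with the robot touching nothing.
It also fails if it takes over 64 s, if anything falls off the work surface, if the arm or the gripper's body presses on something with over 40 N, if the wrist force passes 120 N, or if a joint passes its speed limit or range.

## Working session

There is one attempt and no reset: what is moved stays moved. The work goes in short steps, Python scripts to look and compute and a tool call to move; the robot and the scene stay as the last step left them, time stands still between calls to the robot, and variables do not carry over. Pictures are saved under pics/ and viewed, about 8 in all and at most 12, crops included, and the job is handed in when it is done.

Besides the shell and the picture viewer there is one more tool, called as name(argument=value, ...), one argument or row to a line, values as JSON. arm_command: Moves the arm, as the interface text tells. Its arguments: {"type":"object","properties":{"claw":{"type":"array"},"delta_pos":{"type":"array"},"angular":{"type":"array"},"newtons":{"type":"number"}},"required":["claw","delta_pos","angular"]}

```bash
mkdir -p pics; ls
cat > h.py <<'E'
import numpy as np, cv2
from cell import telemetry, optics, order
def snap(n):
    P=optics.camera_params(n); im,d=optics.capture(n); return im,d,P
def cloud(d,P):
    v,u=np.mgrid[:d.shape[0],:d.shape[1]].astype(float)
    c=np.stack([(u-P["cx"])/P["fx"]*d,(v-P["cy"])/P["fy"]*d,d],-1)
    return c@np.array(P["rotation"]).T+np.array(P["origin"])
E
python3 - <<'E'
from h import *
ims=[]
for n in("scene","side"):
    im,d,P=snap(n); np.savez(f"{n}.npz",im=im,d=d,**P); print(n,P["origin"],np.round(P["rotation"],2).tolist(),P["fx"])
    cv2.imwrite(f"pics/{n}.png",cv2.resize(im[...,::-1],(768,576)))
s=telemetry.state(); print(s)
E
```

```text
pics
scene [ 0.81761798 -0.37248998  0.77937527] [[0.89, 0.38, -0.26], [0.46, -0.73, 0.5], [0.0, -0.57, -0.82]] 414.38523596526164
side [0.23501784 0.55875402 0.51907297] [[-0.84, -0.28, 0.46], [-0.54, 0.42, -0.73], [0.01, -0.86, -0.51]] 386.2300753853881
{'time': 0.1, 'q': array([-72.14735071,  30.77209345,  -0.25437462,  88.16439616,
         0.1491101 ,  61.15372347,  -4.07760748]), 'dq': array([-0.04128652, -0.00290044, -0.03462996, -0.26369706, -0.08324115,
       -0.03569802,  0.03520773]), 'tau': array([ 3.20440595e-03, -5.84563458e+01,  1.05220623e+00, -2.59775394e+01,
        1.26264509e-02,  4.55555521e-03, -2.93902349e-05]), 'tool_pos': array([0.2395649 , 0.60362775, 0.23051709]), 'tool_rot': array([[ 3.68765917e-01,  9.29522178e-01, -4.67508975e-04],
       [ 9.29520979e-01, -3.68766195e-01, -1.49748750e-03],
       [-1.56434935e-03,  1.17662950e-04, -9.99998769e-01]]), 'contact_force': array([ 0.24625844,  0.15496709, -0.1621002 ]), 'torque': array([-0.0604033 ,  0.02544971, -0.0173147 ]), 'opening': 0.08575748248614169}
```

View pics/scene.png

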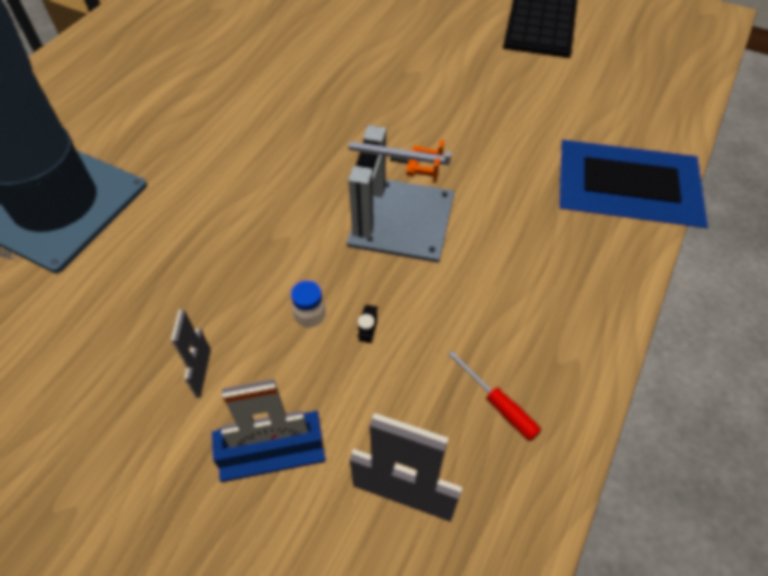

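View pics/side.png

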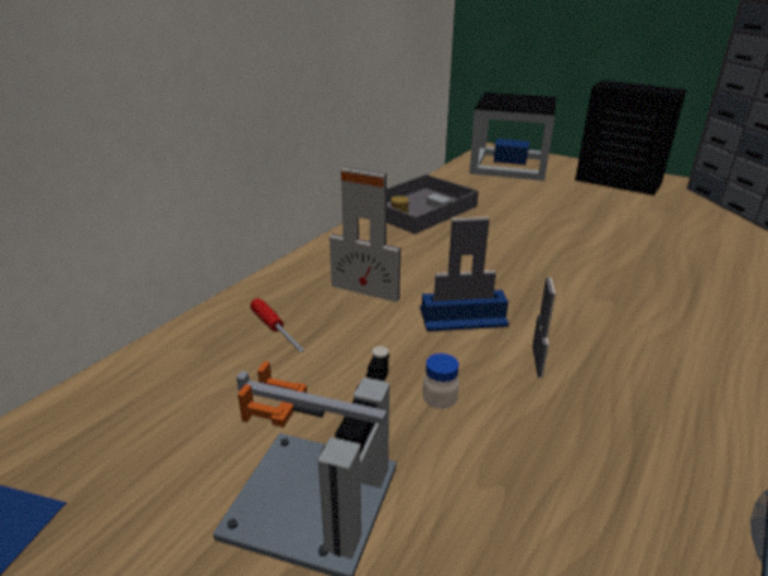

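Scene view (768x576 px), possible dials: large at (405,465) standing on the table, small at (192,352), middle-sized in the blue rack at (262,415). I choose the one in the rack. Its ticks face the scene camera. The stand base is at (400,215), the hook tip at (447,158) and the keeper at (425,160).

```bash
cat > m.py <<'E'
from h import *
def L(n):
    z=np.load(n+".npz"); P={k:z[k] for k in("fx","fy","cx","cy","origin","rotation")}
    return z["im"],z["d"],cloud(z["d"],P),P
for n in("scene","side"):
    im,d,C,P=L(n); ok=d>0
    k=768/512
    pts={"scene":dict(rack=(265,455),tab=(250,400),base=(415,215),tip=(447,158),jar=(307,290),servo=(368,325),post=(373,135)),
     "side":dict(rack=(465,312),tab=(470,240),base=(290,490),tip=(243,382),jar=(440,362),servo=(378,365),post=(370,395))}[n]
    for a,(u,v) in pts.items(): print(n,a,np.round(C[int(v/k),int(u/k)],3))
    hsv=cv2.cvtColor(im,cv2.COLOR_RGB2HSV)
    c0=C[int(pts["rack"][1]/k),int(pts["rack"][0]/k)]
    near=ok&(np.hypot(C[...,0]-c0[0],C[...,1]-c0[1])<.12)
    r=near&(hsv[...,0]>100)&(hsv[...,0]<130)&(hsv[...,1]>140)&(C[...,2]>.032)&(C[...,2]<.046)
    p=C[r]; print("rack top",cv2.minAreaRect(p[:,:2].astype(np.float32)),len(p),np.median(p[:,2]))
    t=near&(C[...,2]>.06)&(C[...,2]<.165); p=C[t]; m=p.mean(0)
    w,V=np.linalg.eigh(np.cov((p-m).T)); print("plate",len(p),m,"normal",V[:,0],np.sqrt(w),"zmax",p[:,2].max(), np.percentile(C[near][:,2],99.5))
    q=p[p[:,2]>.125]; print(" tab rect",cv2.minAreaRect(q[:,:2].astype(np.float32)))
    c0=C[int(pts["base"][1]/k),int(pts["base"][0]/k)]
    near=ok&(np.hypot(C[...,0]-c0[0],C[...,1]-c0[1])<.2)
    b=near&(C[...,2]>.007)&(C[...,2]<.018)&(hsv[...,1]<90)
    print("base",b.sum(),cv2.minAreaRect(C[b][:,:2].astype(np.float32)))
    o=near&(hsv[...,0]<12)&(hsv[...,1]>180)&(C[...,2]>.1); p=C[o]; print("orange",len(p),p.mean(0),p.min(0),p.max(0))
    a=near&(C[...,2]>.148)&(C[...,2]<.175)&(hsv[...,1]<90); print("arm",a.sum(),cv2.minAreaRect(C[a][:,:2].astype(np.float32)))
E
python3 m.py
```

```text
scene rack [ 0.559 -0.204  0.023]
scene tab [ 0.556 -0.19   0.157]
scene base [0.547 0.248 0.012]
scene tip [0.592 0.249 0.157]
scene jar [0.491 0.013 0.061]
scene servo [0.588 0.014 0.041]
scene post [0.466 0.258 0.139]
rack top ((0.5532687902450562, -0.18586596846580505), (0.13072341680526733, 0.03893217444419861), 39.233253479003906) 692 0.03885919799150783
plate 1134 [ 0.56219445 -0.18650697  0.10598109] normal [-0.39504409  0.91861475 -0.00933301] [0.00984126 0.02981869 0.03188365] zmax 0.16499369458886992 0.17570995617104665
 tab rect ((0.5586497783660889, -0.1875171810388565), (0.056528687477111816, 0.009225351735949516), 46.95459747314453)
base 2429 ((0.5297183990478516, 0.23819240927696228), (0.14929157495498657, 0.1543462574481964), 15.095778465270996)
orange 70 [0.56286282 0.23380559 0.14275196] [0.53641403 0.21474277 0.13593991] [0.58638343 0.2675973  0.16051414]
arm 245 ((0.5224283933639526, 0.23427723348140717), (0.15011721849441528, 0.01667778566479683), 15.26786994934082)
side rack [ 0.543 -0.17   0.024]
side tab [ 0.551 -0.179  0.144]
side base [0.553 0.245 0.012]
si
[... 198 characters left out ...]
37477722764015), 40.03389358520508) 367 0.040518374770013355
plate 1100 [ 0.55353809 -0.18010812  0.1083429 ] normal [-0.63270123  0.77437795 -0.00528623] [0.00210258 0.02277421 0.03258764] zmax 0.1648786369316812 0.17765804684617553
 tab rect ((0.552838921546936, -0.18014156818389893), (0.05709470435976982, 0.012660058215260506), 32.924949645996094)
base 5101 ((0.529833197593689, 0.2392321676015854), (0.15084363520145416, 0.15169240534305573), 15.062747955322266)
orange 470 [0.55788797 0.25539473 0.14576183] [0.4613253  0.21706531 0.12860355] [0.58661355 0.27864658 0.1627017 ]
arm 676 ((0.5225377678871155, 0.23735985159873962), (0.15051153302192688, 0.019152898341417313), 17.78529930114746)
```

```bash
cat >> m.py <<'E'
print("----")
S=np.array([.578,.252]); a=np.deg2rad(15.07); ex=np.array([np.cos(a),np.sin(a)]); ey=np.array([-ex[1],ex[0]])
for n in("scene","side"):
    im,d,C,P=L(n); hsv=cv2.cvtColor(im,cv2.COLOR_RGB2HSV)
    t=(d>0)&(np.hypot(C[...,0]-.556,C[...,1]+.183)<.045)&(C[...,2]>.122)&(C[...,2]<.168); p=C[t]
    # dominant vertical plane: 2D line by robust fit
    vx,vy,x0,y0=cv2.fitLine(p[:,:2].astype(np.float32),cv2.DIST_WELSCH,.002,1e-4,1e-4).ravel()
    u=np.array([vx,vy]); s=(p[:,:2]-[x0,y0])@u; r=(p[:,:2]-[x0,y0])@np.array([-vy,vx]); g=abs(r)<.004
    mid=np.array([x0,y0])+u*(np.percentile(s[g],1)+np.percentile(s[g],99))/2
    print(n,"tab yaw",np.rad2deg(np.arctan2(vy,vx)),"facemid",mid,"w",np.ptp(np.percentile(s[g],[1,99])),g.mean())
    q=(C[...,:2]-S); sx=q@ex; sy=q@ey
    k=(d>0)&(abs(sy)<.008)&(sx>-.06)&(C[...,2]>.145)&(C[...,2]<.153)
    print(" arm",k.sum(),"sy mean",sy[k].mean())
    k=(d>0)&(abs(sy)<.009)&(sx>-.03)&(sx<.06)&(C[...,2]>.1555)&(C[...,2]<.166)
    print(" tip",k.sum(),"sx",np.percentile(sx[k],[2,50,98]),"sy",np.percentile(sy[k],[2,50,98]),"z",np.percentile(C[k][:,2],98))
    o=(d>0)&(abs(sy)<.05)&(abs(sx)<.06)&(hsv[...,0]<12)&(hsv[...,1]>170)&(C[...,2]>.12)
    print(" orange sx",np.percentile(sx[o],[2,50,90,98]),"sy",np.percentile(sy[o],[2,50,98]))
im=L("scene")[0][235:330,130:230]; im2=L("scene")[0][80:175,220:320]
cv2.imwrite("pics/c.png",cv2.resize(np.hstack([im,im2])[...,::-1],(800,380),interpolation=cv2.INTER_CUBIC))
E
python3 m.py | sed '1,/----/d'
```

```text
scene tab yaw 39.55875 facemid [ 0.55842113 -0.18772512] w 0.05533026143628319 0.9812646370023419
 arm 151 sy mean -0.0017762986516161009
 tip 17 sx [0.00928212 0.01297712 0.01665333] sy [-0.00692098 -0.00228767  0.00538797] z 0.16070758952194666
 orange sx [-0.04312569 -0.02107187 -0.00063022  0.00199327] sy [-0.02766779 -0.02183497  0.01732262]
side tab yaw 39.42138 facemid [ 0.55268756 -0.18020244] w 0.05570424699102223 0.9804347826086957
 arm 345 sy mean 0.0012712348422731353
 tip 50 sx [0.00913168 0.01213369 0.01660562] sy [-0.0052568   0.00152783  0.00536308] z 0.16188342943593825
 orange sx [-0.04162136 -0.01543943 -0.00022684  0.00212129] sy [-0.02368066  0.01725488  0.02686206]
```

View pics/c.png

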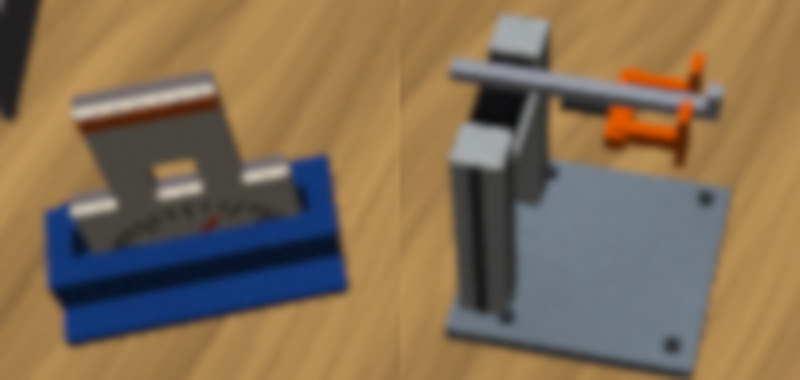

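Close crop, left: the plate in the rack with its ticks, red pointer (210,222) and orange strip (150,115) facing the scene camera, so this is the right plate. Right: the hook tip is at (712,100), about 9 mm further out than nominal. Moving now.

arm_command(
  claw=[1,1,1,1,1,1,1,1],
  delta_pos=[
    [0.03,-0.045,0.08],
    [0.065,-0.09,0.08],
    [0.1,-0.135,0.08],
    [0.13,-0.18,0.08],
    [0.165,-0.225,0.08],
    [0.2,-0.27,0.08],
    [0.23,-0.315,0.08],
    [0.26,-0.354,0.08],
  ],
  angular=[
    [0,0,-0.12],
    [0,0,-0.25],
    [0,0,-0.37],
    [0,0,-0.5],
    [0,0,-0.62],
    [0,0,-0.75],
    [0,0,-0.87],
    [0,0,-1.0],
  ],
  newtons=30,
)

```text
time: 1.1
tool_pos: [0.5004, 0.2481, 0.3111]
tool_rot: [[0.982, 0.187, -0.0], [0.187, -0.982, -0.0], [-0.0, 0.0, -1.0]]
contact_force: [-0.4, 0.1, -0.8]
opening: 0.0856
```

arm_command(
  claw=[1,1,1,1,1,1,1,1],
  delta_pos=[
    [0.01,-0.055,0],
    [0.02,-0.11,0],
    [0.03,-0.165,0],
    [0.04,-0.22,0],
    [0.05,-0.275,-0.01],
    [0.055,-0.33,-0.02],
    [0.055,-0.385,-0.03],
    [0.0556,-0.434,-0.05],
  ],
  angular=[
    [0,0,-0.13],
    [0,0,-0.27],
    [0,0,-0.4],
    [0,0,-0.54],
    [0,0,-0.67],
    [0,0,-0.8],
    [0,0,-0.94],
    [0,0,-1.07],
  ],
)

```text
time: 2.1
tool_pos: [0.5554, -0.186, 0.2613]
tool_rot: [[0.636, -0.772, 0.001], [-0.772, -0.636, -0.0], [0.001, -0.001, -1.0]]
contact_force: [0.8, 0.5, -0.7]
opening: 0.0855
```

Run:
```python
from h import *
s=telemetry.state(); R=s["tool_rot"]; print(s["tool_pos"],np.rad2deg(np.arctan2(R[1,0],R[0,0])),s["q"],s["contact_force"])
im,d,P=snap("wrist"); cv2.imwrite("pics/w.png",cv2.resize(im[...,::-1],(640,480)))
s=telemetry.state(); R=s["tool_rot"]; print(s["tool_pos"],np.rad2deg(np.arctan2(R[1,0],R[0,0])))
```

```text
[ 0.55544277 -0.18595758  0.26127433] -50.520803415379596 [-14.81608496  26.47779604  39.59424505  98.24984141 -18.77813508
  61.99689454 -19.77365894] [ 0.84858837  0.5319965  -0.73322837]
[ 0.55227955 -0.19315182  0.2588462 ] -51.247297507927684
```

View pics/w.png

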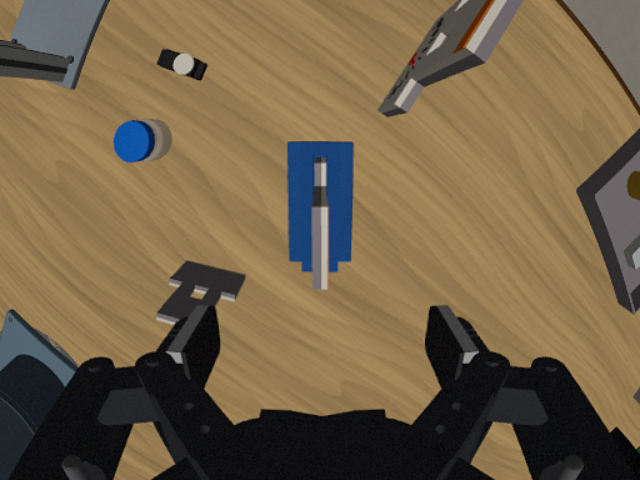

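The wrist view shows the plate edge-on at x≈320, centred between the fingers (217 and 428). I'll descend.

arm_command(
  claw=[1,1,1,1,1,1,1,1],
  delta_pos=[
    [0,0,-0.02],
    [0,0,-0.045],
    [0,0,-0.07],
    [0,0,-0.09],
    [0,0,-0.105],
    [0,0,-0.115],
    [0,0,-0.117],
    [0,0,-0.117],
  ],
  angular=[
    [0,0,0],
    [0,0,0],
    [0,0,0],
    [0,0,0],
    [0,0,0],
    [0,0,0],
    [0,0,0],
    [0,0,0],
  ],
)

```text
time: 3.15
tool_pos: [0.5557, -0.184, 0.1447]
tool_rot: [[0.639, -0.769, 0.001], [-0.769, -0.639, -0.0], [0.001, -0.0, -1.0]]
contact_force: [0.6, 0.3, -0.7]
opening: 0.0851
```

arm_command(
  claw=[-1,-1,-1,-1,-1,-1,-1,-1],
  delta_pos=[
    [0,0,0],
    [0,0,0],
    [0,0,0],
    [0,0,0],
    [0,0,0],
    [0,0,0],
    [0,0,0],
    [0,0,0],
  ],
  angular=[
    [0,0,0],
    [0,0,0],
    [0,0,0],
    [0,0,0],
    [0,0,0],
    [0,0,0],
    [0,0,0],
    [0,0,0],
  ],
  newtons=50,
)

```text
time: 4.15
tool_pos: [0.5556, -0.1839, 0.1445]
tool_rot: [[0.639, -0.769, 0.0], [-0.769, -0.639, -0.0], [0.0, -0.0, -1.0]]
contact_force: [0.3, 0.1, 2.4]
opening: 0.0095
```

arm_command(
  claw=[-1,-1,-1,-1,-1,-1,-1,-1],
  delta_pos=[
    [0,0,0.01],
    [0,0,0.025],
    [0,0,0.045],
    [0,0,0.07],
    [0,0,0.095],
    [0,0,0.12],
    [0,0,0.14],
    [0,0,0.15],
  ],
  angular=[
    [0,0,0],
    [0,0,0],
    [0,0,0],
    [0,0,0],
    [0,0,0],
    [0,0,0],
    [0,0,0],
    [0,0,0],
  ],
)

```text
time: 5.15
tool_pos: [0.5557, -0.1842, 0.2964]
tool_rot: [[0.639, -0.769, 0.002], [-0.769, -0.639, -0.0], [0.002, -0.002, -1.0]]
contact_force: [-0.8, -0.0, -1.2]
opening: 0.0092
```

Run:
```python
from h import *
for n in("scene","side"):
    im,d,P=snap(n); s=telemetry.state(); C=cloud(d,P); T=s["tool_pos"]; R=s["tool_rot"]
    q=(C-T)@R; hsv=cv2.cvtColor(im,cv2.COLOR_RGB2HSV)
    m=(d>0)&(abs(q[...,0])<.02)&(abs(q[...,1])<.06)&(q[...,2]>.03)&(q[...,2]<.16)
    p=q[m]; print(n,T,s["contact_force"],len(p),"zmax(bottom below TCP)",np.percentile(p[:,2],99.5))
    w,V=np.linalg.eigh(np.cov((p-p.mean(0)).T)); print("normal in tool",V[:,0],"mean",p.mean(0))
    b=p[(p[:,2]>.09)&(p[:,2]<.12)]; t=p[p[:,2]<.06]
    print("body y",np.percentile(b[:,1],[1,99]),"neck/tab y",np.percentile(t[:,1],[1,99]))
    # shoulder
    sh=p[abs(p[:,1])>.034]; print("shoulder z",np.percentile(sh[:,2],[1,99]))
```

```text
scene [ 0.55609189 -0.18430693  0.29698633] [ 0.54687064 -0.35905702 -1.12727916] 2002 zmax(bottom below TCP) 0.13497562554653617
normal in tool [ 0.99981769 -0.00360475 -0.01875092] mean [0.00398037 0.00053664 0.08473359]
body y [-0.04726647  0.04765033] neck/tab y [-0.02742378  0.02838078]
shoulder z [0.06047241 0.13475053]
side [ 0.55582567 -0.18412847  0.29574005] [-0.32012502  0.77905198 -2.69368967] 1657 zmax(bottom below TCP) 0.1310254200381257
normal in tool [0.99991146 0.00810969 0.01055039] mean [-0.00370508 -0.00140938  0.0855543 ]
body y [-0.04793434  0.04726194] neck/tab y [-0.04539618  0.04510119]
shoulder z [0.05723272 0.13079987]
```

arm_command(
  claw=[-1,-1,-1,-1,-1,-1,-1,-1],
  delta_pos=[
    [0.01,0.02,0.01],
    [0.025,0.06,0.01],
    [0.04,0.1,0.01],
    [0.055,0.14,0.01],
    [0.07,0.18,0.01],
    [0.08,0.22,0.01],
    [0.09,0.26,0.01],
    [0.095,0.3,0.01],
  ],
  angular=[
    [0,0,0.06],
    [0,0,0.16],
    [0,0,0.26],
    [0,0,0.37],
    [0,0,0.47],
    [0,0,0.57],
    [0,0,0.67],
    [0,0,0.77],
  ],
)

```text
time: 6.25
tool_pos: [0.6506, 0.1189, 0.304]
tool_rot: [[0.995, -0.1, -0.0], [-0.1, -0.995, -0.0], [-0.0, 0.0, -1.0]]
contact_force: [0.6, -0.7, -2.1]
opening: 0.0093
```

arm_command(
  claw=[-1,-1,-1,-1,-1,-1,-1,-1],
  delta_pos=[
    [0.001,0.035,0],
    [0.003,0.07,0],
    [0.004,0.1,0],
    [0.004,0.13,0],
    [0.004,0.15,0],
    [0.004,0.157,0],
    [0.004,0.157,0],
    [0.004,0.157,0],
  ],
  angular=[
    [0,0,0.09],
    [0,0,0.18],
    [0,0,0.26],
    [0,0,0.32],
    [0,0,0.36],
    [0,0,0.371],
    [0,0,0.371],
    [0,0,0.371],
  ],
)

```text
time: 7.25
tool_pos: [0.6548, 0.2714, 0.3044]
tool_rot: [[0.966, 0.259, 0.0], [0.259, -0.966, -0.001], [0.0, 0.001, -1.0]]
contact_force: [-0.4, -0.1, -1.3]
opening: 0.009
```

arm_command(
  claw=[-1,-1,-1,-1,-1,-1,-1,-1],
  delta_pos=[
    [0,0,-0.01],
    [0,0,-0.03],
    [0,0,-0.055],
    [0,0,-0.08],
    [0,0,-0.1],
    [0,0,-0.11],
    [0,0,-0.11],
    [0,0,-0.11],
  ],
  angular=[
    [0,0,0],
    [0,0,0],
    [0,0,0],
    [0,0,0],
    [0,0,0],
    [0,0,0],
    [0,0,0],
    [0,0,0],
  ],
)

```text
time: 8.25
tool_pos: [0.6551, 0.2733, 0.1953]
tool_rot: [[0.965, 0.261, 0.002], [0.261, -0.965, 0.001], [0.002, -0.0, -1.0]]
contact_force: [-0.5, -0.4, -1.8]
opening: 0.0097
```

```bash
cat > st.py <<'E'
from h import *
S=np.array([.578,.252]); a=np.deg2rad(15.07); ex=np.array([np.cos(a),np.sin(a)]); ey=np.array([-ex[1],ex[0]])
def st():
    s=telemetry.state(); q=s["tool_pos"][:2]-S; F=s["contact_force"]; R=s["tool_rot"]
    print("t",round(s["time"],2),"sx %.2f sy %.2f z %.2f mm"%(q@ex*1e3,q@ey*1e3,s["tool_pos"][2]*1e3),"Fs",np.round([F[:2]@ex,F[:2]@ey,F[2]],2),"az %.2f"%np.rad2deg(np.arctan2(R[1,0],R[0,0])))
E
python3 - <<'E'
from st import *
st()
ims=[]
for n in("scene","side"):
    im,d,P=snap(n); st()
    ims.append(im)
    # project
    C=cloud(d,P); q=C[...,:2]-S; sx=q@ex; sy=q@ey; z=C[...,2]
    m=(d>0)&(sx>.06)&(sx<.1)&(abs(sy)<.06)&(z>.04)&(z<.16)
    w=C[m]; print(n,"plate sx",np.percentile(sx[m],[2,50,98]),"sy body",np.percentile(sy[m&(z<.12)],[1,99]),"bottom",np.percentile(z[m],.5))
    r=m&(abs(sy)>.034); print("shoulder top z",np.percentile(z[r],99))
    r=m&(z>.155); print("neck sy",np.percentile(sy[r],[1,99]))
cv2.imwrite("pics/pre.png",np.hstack([cv2.resize(ims[0][60:200,220:380],(400,350)),cv2.resize(ims[1][150:390,60:300],(350,350))])[...,::-1])
E
```

```text
t 8.25 sx 79.95 sy 0.54 z 195.34 mm Fs [-0.61 -0.21 -1.76] az 15.12
t 8.3 sx 79.99 sy 0.58 z 195.46 mm Fs [-1.24  0.46 -1.89] az 15.13
scene plate sx [0.0748634  0.0796234  0.08468289] sy body [-0.05012102  0.03302968] bottom 0.05990169140820809
shoulder top z 0.1363337291304493
neck sy [-0.02877023 -0.02552554]
t 8.35 sx 79.93 sy 0.57 z 195.42 mm Fs [ 0.72 -1.2  -1.9 ] az 15.12
side plate sx [0.07460156 0.07594401 0.08472364] sy body [-0.04688335  0.04841166] bottom 0.06271528079187413
shoulder top z 0.13697736716360212
neck sy [-0.02715431  0.02871504]
```

View pics/pre.png

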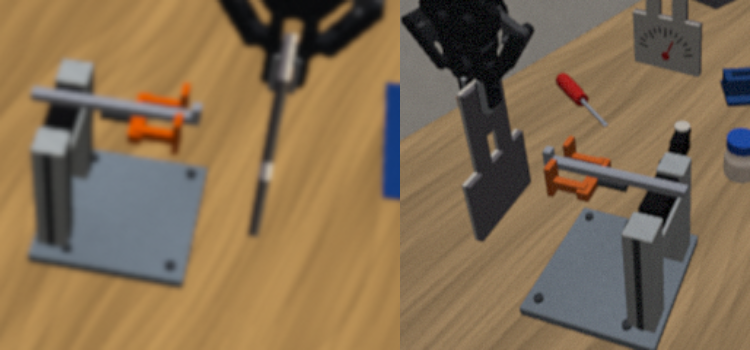

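The views show the plate upright in front of the hook tip with its plain face towards the stand, and the window is level with the hook. I'll approach to about 30 mm.

arm_command(
  claw=[-1,-1,-1,-1,-1,-1,-1,-1],
  delta_pos=[
    [-0.0097,-0.0026,0],
    [-0.0193,-0.0052,0],
    [-0.029,-0.0078,0],
    [-0.0386,-0.0104,0],
    [-0.0483,-0.013,0],
    [-0.0531,-0.0143,0],
    [-0.058,-0.0156,0],
    [-0.058,-0.0156,0],
  ],
  angular=[
    [0,0,0],
    [0,0,0],
    [0,0,0],
    [0,0,0],
    [0,0,0],
    [0,0,0],
    [0,0,0],
    [0,0,0],
  ],
)

```text
time: 9.35
tool_pos: [0.5962, 0.2575, 0.1943]
tool_rot: [[0.965, 0.261, -0.0], [0.261, -0.965, 0.0], [-0.0, -0.0, -1.0]]
contact_force: [-0.9, -0.5, -2.4]
opening: 0.009
```

Run:
```python
from st import *
st(); im,d,P=snap("scene"); st(); im2,_,_=snap("side"); st()
cv2.imwrite("pics/in.png",np.hstack([cv2.resize(im[70:150,240:340],(400,320)),cv2.resize(im2[190:300,90:220],(378,320))])[...,::-1])
```

```text
t 9.35 sx 19.00 sy 0.63 z 194.31 mm Fs [-0.96 -0.21 -2.44] az 15.13
t 9.4 sx 19.29 sy 0.61 z 194.36 mm Fs [-0.05 -0.35 -1.44] az 15.13
t 9.45 sx 19.41 sy 0.57 z 194.34 mm Fs [-0.3 -0.6 -2. ] az 15.13
```

View pics/in.png

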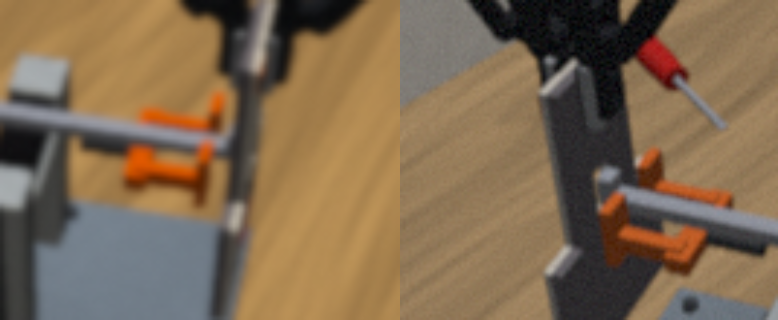

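The tip is entering the window cleanly with no contact. Now I'll feel for the keeper.

arm_command(
  claw=[-1,-1,-1,-1,-1,-1,-1,-1],
  delta_pos=[
    [-0.0015,-0.0004,0],
    [-0.0029,-0.0008,0],
    [-0.0044,-0.0012,0],
    [-0.0058,-0.0016,0],
    [-0.0072,-0.002,0],
    [-0.0082,-0.0022,0],
    [-0.0087,-0.0023,0],
    [-0.0087,-0.0023,0],
  ],
  angular=[
    [0,0,0],
    [0,0,0],
    [0,0,0],
    [0,0,0],
    [0,0,0],
    [0,0,0],
    [0,0,0],
    [0,0,0],
  ],
)

```text
time: 10.45
tool_pos: [0.5876, 0.2553, 0.1943]
tool_rot: [[0.965, 0.261, 0.0], [0.261, -0.965, -0.0], [0.0, 0.0, -1.0]]
contact_force: [-0.6, -0.5, -2.0]
opening: 0.009
```

```bash
python3 -c "
from st import *
for i in range(4): st(); optics.capture('side')"
```

```text
t 10.45 sx 10.16 sy 0.63 z 194.31 mm Fs [-0.73 -0.37 -2.05] az 15.13
t 10.5 sx 10.23 sy 0.64 z 194.31 mm Fs [ 0.65 -0.05 -2.11] az 15.13
t 10.55 sx 10.22 sy 0.62 z 194.31 mm Fs [ 0.43  1.1  -2.02] az 15.13
t 10.6 sx 10.22 sy 0.63 z 194.29 mm Fs [-0.51 -0.59 -1.78] az 15.13
```

arm_command(
  claw=[-1,-1,-1,-1],
  delta_pos=[
    [-0.001,-0.0003,0],
    [-0.002,-0.0005,0],
    [-0.002,-0.0005,0],
    [-0.002,-0.0005,0],
  ],
  angular=[
    [0,0,0],
    [0,0,0],
    [0,0,0],
    [0,0,0],
  ],
)

```text
time: 11.15
tool_pos: [0.5857, 0.2547, 0.1943]
tool_rot: [[0.965, 0.261, 0.0], [0.261, -0.965, 0.0], [0.0, -0.0, -1.0]]
contact_force: [0.2, 0.6, -2.0]
opening: 0.0094
```

```bash
python3 -c "
from st import *
for i in range(4): st(); optics.capture('side')"
```

```text
t 11.15 sx 8.11 sy 0.66 z 194.32 mm Fs [ 0.32  0.54 -2.03] az 15.12
t 11.2 sx 8.10 sy 0.68 z 194.29 mm Fs [ 0.46  0.48 -1.63] az 15.13
t 11.25 sx 8.12 sy 0.67 z 194.28 mm Fs [-0.97  0.54 -1.8 ] az 15.13
t 11.3 sx 8.10 sy 0.67 z 194.27 mm Fs [-0.49 -0.57 -1.55] az 15.13
```

arm_command(
  claw=[-1,-1,-1,-1],
  delta_pos=[
    [-0.001,-0.0003,0],
    [-0.002,-0.0005,0],
    [-0.002,-0.0005,0],
    [-0.002,-0.0005,0],
  ],
  angular=[
    [0,0,0],
    [0,0,0],
    [0,0,0],
    [0,0,0],
  ],
)

```text
time: 11.85
tool_pos: [0.584, 0.2543, 0.1944]
tool_rot: [[0.965, 0.261, 0.001], [0.261, -0.965, 0.0], [0.001, 0.0, -1.0]]
contact_force: [3.1, 0.3, -3.3]
opening: 0.0092
```

```bash
python3 -c "
from st import *
for i in range(4): st(); optics.capture('side')"
```

```text
t 11.85 sx 6.36 sy 0.67 z 194.40 mm Fs [ 3.12 -0.5  -3.29] az 15.12
t 11.9 sx 6.35 sy 0.68 z 194.43 mm Fs [ 2.21  0.22 -2.38] az 15.13
t 11.95 sx 6.31 sy 0.65 z 194.40 mm Fs [ 3.29  1.37 -3.37] az 15.12
t 12.0 sx 6.27 sy 0.65 z 194.38 mm Fs [ 2.71 -0.2  -2.81] az 15.12
```

Touch is at sx≈7.5 mm, which puts the tip face at about 8.5. Now I'll press to about 5.7 mm of compression.

arm_command(
  claw=[-1,-1,-1,-1,-1,-1,-1,-1],
  delta_pos=[
    [-0.0005,-0.0001,0],
    [-0.001,-0.0003,0],
    [-0.0016,-0.0004,0],
    [-0.0022,-0.0006,0],
    [-0.0028,-0.0007,0],
    [-0.0034,-0.0009,0],
    [-0.0041,-0.0011,0],
    [-0.0041,-0.0011,0],
  ],
  angular=[
    [0,0,0],
    [0,0,0],
    [0,0,0],
    [0,0,0],
    [0,0,0],
    [0,0,0],
    [0,0,0],
    [0,0,0],
  ],
  newtons=80,
)

```text
time: 13.05
tool_pos: [0.5798, 0.2532, 0.1944]
tool_rot: [[0.965, 0.261, 0.001], [0.261, -0.965, 0.0], [0.001, 0.0, -1.0]]
contact_force: [5.7, 1.3, -2.5]
opening: 0.0084
```

Run:
```python
from st import *
for i in range(3): st(); optics.capture('scene')
im,d,P=snap("side"); st()
C=cloud(d,P); q=C[...,:2]-S; sx=q@ex; sy=q@ey; z=C[...,2]
for lo,hi in((.07,.125),(.178,.195)):
    m=(d>0)&(sx>-.015)&(sx<.02)&(abs(sy)<.05)&(z>lo)&(z<hi)
    if m.sum(): print(lo,hi,m.sum(),"plain face sx",np.percentile(sx[m],[10,50,90]))
hsv=cv2.cvtColor(im,cv2.COLOR_RGB2HSV)
k=(d>0)&(abs(sy)<.009)&(sx>-.01)&(sx<.06)&(z>.1545)&(z<.166); print("tip",k.sum(),np.percentile(sx[k],[2,50,98])*1e3)
m=(d>0)&(sx>-.015)&(sx<.02)&(abs(sy)>.034)&(abs(sy)<.05)&(z>.1)&(z<.16); print("shoulder",np.percentile(z[m],99))
cv2.imwrite("pics/press.png",cv2.resize(im[190:300,90:220],(650,550),interpolation=cv2.INTER_CUBIC)[...,::-1])
```

```text
t 13.05 sx 2.03 sy 0.68 z 194.44 mm Fs [ 5.81 -0.2  -2.47] az 15.13
t 13.1 sx 2.03 sy 0.69 z 194.44 mm Fs [ 5.4  -0.51 -3.01] az 15.13
t 13.15 sx 2.04 sy 0.71 z 194.44 mm Fs [ 5.76 -1.18 -2.41] az 15.13
t 13.25 sx 1.97 sy 0.71 z 194.41 mm Fs [ 4.6   0.38 -2.36] az 15.13
0.07 0.125 812 plain face sx [-0.00241767 -0.00179813  0.00296888]
0.178 0.195 223 plain face sx [-0.00276867 -0.00210171  0.00394802]Traceback (most recent call last):
  File "<stdin>", line 9, in <module>
    return _quantile_unchecked(
        a, q, axis, out, overwrite_input, method, keepdims, weights)
    return _ureduce(a,
                    func=_quantile_ureduce_func,
    ...<5 lines>...
                    overwrite_input=overwrite_input,
                    method=method)
    r = func(a, **kwargs)
    result = _quantile(arr,
                       quantiles=q,
    ...<2 lines>...
                       out=out,
                       weights=wgt)
    slices_having_nans = np.isnan(arr[-1, ...])
                                  ~~~^^^^^^^^^
IndexError: index -1 is out of bounds for axis 0 with size 0
```

arm_command(
  claw=[-1,-1,-1,-1,-1,-1,-1,-1],
  delta_pos=[
    [-0.0002,0,-0.001],
    [-0.0003,-0.0001,-0.002],
    [-0.0003,-0.0001,-0.003],
    [-0.0003,-0.0001,-0.004],
    [-0.0003,-0.0001,-0.005],
    [-0.0003,-0.0001,-0.006],
    [-0.0003,-0.0001,-0.007],
    [-0.0003,-0.0001,-0.007],
  ],
  angular=[
    [0,0,0],
    [0,0,0],
    [0,0,0],
    [0,0,0],
    [0,0,0],
    [0,0,0],
    [0,0,0],
    [0,0,0],
  ],
)

```text
time: 14.25
tool_pos: [0.5792, 0.2531, 0.1871]
tool_rot: [[0.965, 0.261, -0.0], [0.261, -0.965, 0.0], [-0.0, -0.0, -1.0]]
contact_force: [4.9, 1.1, 0.7]
opening: 0.0091
```

arm_command(
  claw=[-1,-1,-1,-1],
  delta_pos=[
    [0,0,-0.0005],
    [0,0,-0.001],
    [0,0,-0.0015],
    [0,0,-0.0015],
  ],
  angular=[
    [0,0,0],
    [0,0,0],
    [0,0,0],
    [0,0,0],
  ],
)

```text
time: 14.75
tool_pos: [0.5793, 0.2532, 0.1858]
tool_rot: [[0.965, 0.261, 0.0], [0.261, -0.965, 0.0], [0.0, -0.0, -1.0]]
contact_force: [5.9, 1.1, 1.7]
opening: 0.0085
```

arm_command(
  claw=[-1,-1,-1,-1],
  delta_pos=[
    [0,0,-0.0005],
    [0,0,-0.001],
    [0,0,-0.0015],
    [0,0,-0.0015],
  ],
  angular=[
    [0,0,0],
    [0,0,0],
    [0,0,0],
    [0,0,0],
  ],
)

```text
time: 15.25
tool_pos: [0.5793, 0.2532, 0.1842]
tool_rot: [[0.965, 0.261, -0.0], [0.261, -0.965, 0.0], [0.0, -0.0, -1.0]]
contact_force: [4.9, 1.0, 1.6]
opening: 0.0086
```

```bash
python3 -c "
from st import *
for i in range(3): st(); optics.capture('side')"
```

```text
t 15.25 sx 1.51 sy 0.80 z 184.22 mm Fs [ 4.97 -0.33  1.57] az 15.13
t 15.3 sx 1.53 sy 0.78 z 184.22 mm Fs [ 4.93 -0.6   0.77] az 15.13
t 15.35 sx 1.51 sy 0.79 z 184.22 mm Fs [5.27 0.   0.06] az 15.13
```

arm_command(
  claw=[-1,-1,-1,-1],
  delta_pos=[
    [0,0,-0.0005],
    [0,0,-0.001],
    [0,0,-0.0015],
    [0,0,-0.0015],
  ],
  angular=[
    [0,0,0],
    [0,0,0],
    [0,0,0],
    [0,0,0],
  ],
)

```text
time: 15.9
tool_pos: [0.5793, 0.2531, 0.1827]
tool_rot: [[0.965, 0.261, -0.0], [0.261, -0.965, 0.0], [-0.0, -0.0, -1.0]]
contact_force: [4.8, 0.4, 0.1]
opening: 0.0087
```

arm_command(
  claw=[-1,-1,-1,-1],
  delta_pos=[
    [0,0,-0.0005],
    [0,0,-0.001],
    [0,0,-0.0015],
    [0,0,-0.0015],
  ],
  angular=[
    [0,0,0],
    [0,0,0],
    [0,0,0],
    [0,0,0],
  ],
)

```text
time: 16.4
tool_pos: [0.5793, 0.2532, 0.1812]
tool_rot: [[0.965, 0.261, 0.0], [0.261, -0.965, 0.0], [0.0, -0.0, -1.0]]
contact_force: [4.4, 1.2, 1.4]
opening: 0.0089
```

arm_command(
  claw=[-1,-1,-1,-1],
  delta_pos=[
    [0,0,-0.0005],
    [0,0,-0.001],
    [0,0,-0.0015],
    [0,0,-0.0015],
  ],
  angular=[
    [0,0,0],
    [0,0,0],
    [0,0,0],
    [0,0,0],
  ],
)

```text
time: 16.9
tool_pos: [0.5793, 0.2532, 0.1797]
tool_rot: [[0.965, 0.261, 0.0], [0.261, -0.965, 0.0], [0.0, -0.0, -1.0]]
contact_force: [4.7, 0.6, 1.5]
opening: 0.0091
```

```bash
python3 -c "
from st import *
for i in range(3): st(); optics.capture('side')"
```

```text
t 16.9 sx 1.55 sy 0.77 z 179.75 mm Fs [ 4.74 -0.63  1.5 ] az 15.13
t 16.95 sx 1.52 sy 0.78 z 179.74 mm Fs [ 4.43 -0.31  0.61] az 15.13
t 17.0 sx 1.51 sy 0.79 z 179.73 mm Fs [ 4.27 -0.3   1.22] az 15.13
```

arm_command(
  claw=[-1,-1,-1,-1,-1,-1,-1],
  delta_pos=[
    [0,0,-0.0003],
    [0,0,-0.0006],
    [0,0,-0.0009],
    [0,0,-0.0012],
    [0,0,-0.0015],
    [0,0,-0.0018],
    [0,0,-0.002],
  ],
  angular=[
    [0,0,0],
    [0,0,0],
    [0,0,0],
    [0,0,0],
    [0,0,0],
    [0,0,0],
    [0,0,0],
  ],
)

```text
time: 17.92
tool_pos: [0.5793, 0.2532, 0.1778]
tool_rot: [[0.965, 0.261, 0.0], [0.261, -0.965, 0.0], [0.0, -0.0, -1.0]]
contact_force: [5.3, 1.8, 1.4]
opening: 0.0088
```

arm_command(
  claw=[-1,-1,-1],
  delta_pos=[
    [0,0,-0.0003],
    [0,0,-0.0005],
    [0,0,-0.0005],
  ],
  angular=[
    [0,0,0],
    [0,0,0],
    [0,0,0],
  ],
)

```text
time: 18.3
tool_pos: [0.5793, 0.2532, 0.1774]
tool_rot: [[0.965, 0.261, 0.0], [0.261, -0.965, 0.0], [0.0, -0.0, -1.0]]
contact_force: [4.4, 1.0, 0.9]
opening: 0.0087
```

arm_command(
  claw=[-1,-1,-1],
  delta_pos=[
    [0,0,-0.0003],
    [0,0,-0.0005],
    [0,0,-0.0005],
  ],
  angular=[
    [0,0,0],
    [0,0,0],
    [0,0,0],
  ],
)

```text
time: 18.68
tool_pos: [0.5793, 0.2531, 0.1768]
tool_rot: [[0.965, 0.261, 0.0], [0.261, -0.965, 0.0], [0.0, -0.0, -1.0]]
contact_force: [5.4, 0.9, 2.0]
opening: 0.0091
```

```bash
python3 -c "
from st import *
for i in range(3): st(); optics.capture('side')"
```

```text
t 18.68 sx 1.58 sy 0.75 z 176.83 mm Fs [ 5.48 -0.53  2.01] az 15.13
t 18.73 sx 1.57 sy 0.78 z 176.82 mm Fs [ 5.4  -1.01  2.59] az 15.13
t 18.77 sx 1.59 sy 0.79 z 176.83 mm Fs [ 4.68 -0.44  1.37] az 15.13
```

arm_command(
  claw=[-1,-1,-1],
  delta_pos=[
    [0,0,-0.0003],
    [0,0,-0.0003],
    [0,0,-0.0003],
  ],
  angular=[
    [0,0,0],
    [0,0,0],
    [0,0,0],
  ],
)

```text
time: 19.2
tool_pos: [0.5794, 0.2532, 0.1765]
tool_rot: [[0.965, 0.261, 0.0], [0.261, -0.965, 0.0], [0.0, -0.0, -1.0]]
contact_force: [5.9, 1.0, 2.1]
opening: 0.0086
```

arm_command(
  claw=[-1,-1,-1],
  delta_pos=[
    [0,0,-0.0003],
    [0,0,-0.0003],
    [0,0,-0.0003],
  ],
  angular=[
    [0,0,0],
    [0,0,0],
    [0,0,0],
  ],
)

```text
time: 19.58
tool_pos: [0.5794, 0.2532, 0.1765]
tool_rot: [[0.965, 0.261, 0.0], [0.261, -0.965, 0.0], [0.0, -0.0, -1.0]]
contact_force: [3.5, 0.6, 5.0]
opening: 0.0092
```

```bash
python3 -c "
from st import *
for i in range(4): st(); optics.capture('side')"
```

```text
t 19.57 sx 1.67 sy 0.77 z 176.50 mm Fs [ 3.59 -0.3   4.99] az 15.13
t 19.62 sx 1.65 sy 0.77 z 176.46 mm Fs [ 4.37 -0.05  5.84] az 15.13
t 19.68 sx 1.65 sy 0.76 z 176.50 mm Fs [ 3.37 -0.13  5.23] az 15.13
t 19.73 sx 1.68 sy 0.76 z 176.50 mm Fs [3.41 1.06 5.5 ] az 15.13
```

It touched down at the predicted height (176.5 mm, Fz up to about 5.5 N). I'll ease it out towards the tip face, then release.

arm_command(
  claw=[-1,-1,-1,-1,-1],
  delta_pos=[
    [0.0005,0.0001,0],
    [0.001,0.0003,0],
    [0.0014,0.0004,0],
    [0.0014,0.0004,0],
    [0.0014,0.0004,0],
  ],
  angular=[
    [0,0,0],
    [0,0,0],
    [0,0,0],
    [0,0,0],
    [0,0,0],
  ],
)

```text
time: 20.4
tool_pos: [0.5796, 0.2532, 0.1764]
tool_rot: [[0.965, 0.261, -0.002], [0.261, -0.965, -0.0], [-0.002, -0.0, -1.0]]
contact_force: [-0.9, -0.2, 9.4]
opening: 0.0085
```

```bash
python3 -c "
from st import *
for i in range(3): st(); optics.capture('side')"
```

```text
t 20.4 sx 1.84 sy 0.76 z 176.45 mm Fs [-0.93  0.03  9.4 ] az 15.13
t 20.45 sx 1.87 sy 0.77 z 176.47 mm Fs [-0.87 -1.04  9.21] az 15.13
t 20.5 sx 1.85 sy 0.74 z 176.47 mm Fs [ 0.11 -1.03  8.99] az 15.13
```

arm_command(
  claw=[-1,-1,-0.7,-0.7,-0.6,-0.6,-0.5,-0.5],
  delta_pos=[
    [0,0,0.0002],
    [0,0,0.0003],
    [0,0,0.0003],
    [0,0,0.0003],
    [0,0,0.0003],
    [0,0,0.0003],
    [0,0,0.0003],
    [0,0,0.0003],
  ],
  angular=[
    [0,0,0],
    [0,0,0],
    [0,0,0],
    [0,0,0],
    [0,0,0],
    [0,0,0],
    [0,0,0],
    [0,0,0],
  ],
)

```text
time: 21.55
tool_pos: [0.5805, 0.2534, 0.1764]
tool_rot: [[0.965, 0.261, -0.0], [0.261, -0.965, -0.0], [-0.0, 0.0, -1.0]]
contact_force: [-0.2, 0.9, 0.2]
opening: 0.0216
```

Run:
```python
from st import *
st(); im2,_,_=snap("scene"); im,d,P=snap("side"); st()
C=cloud(d,P); q=C[...,:2]-S; sx=q@ex; sy=q@ey; z=C[...,2]
for lo,hi in((.05,.075),(.09,.115),(.178,.205)):
    m=(d>0)&(sx>-.015)&(sx<.03)&(abs(sy)<.05)&(z>lo)&(z<hi)
    if m.sum(): print(lo,hi,m.sum(),"plain face sx",np.percentile(sx[m],[10,50])*1e3)
m=(d>0)&(sx>-.015)&(sx<.03)&(abs(sy)>.034)&(abs(sy)<.05)&(z>.08)&(z<.16)
if m.sum(): print("shoulder",np.percentile(z[m],99))
cv2.imwrite("pics/rel.png",np.hstack([cv2.resize(im2[70:170,240:340],(400,400)),cv2.resize(im[180:310,80:210],(400,400))])[...,::-1])
```

```text
t 21.55 sx 2.77 sy 0.68 z 176.36 mm Fs [0.02 0.91 0.23] az 15.12
t 21.65 sx 2.86 sy 0.69 z 176.46 mm Fs [ 0.   -0.01 -0.44] az 15.13
0.05 0.075 426 plain face sx [-0.65439421 -0.12341256]
0.09 0.115 386 plain face sx [-0.72499852 -0.11244282]
0.178 0.205 424 plain face sx [-13.19727512  -0.37311298]
shoulder 0.11815034561814325
```

View pics/rel.png

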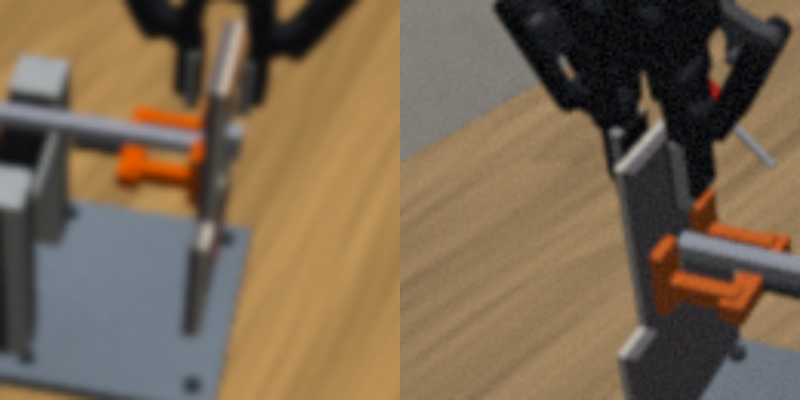

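The plate is hanging on the hook against the tip face, with the pads behind it and the fingers clear. Retreating upward.

arm_command(
  claw=[-0.3,-0.2,-0.1,-0.1,-0.1,-0.1,-0.1,-0.1],
  delta_pos=[
    [0,0,0],
    [0,0,0],
    [0,0,0.005],
    [0,0,0.015],
    [0,0,0.03],
    [0,0,0.055],
    [0,0,0.085],
    [0,0,0.11],
  ],
  angular=[
    [0,0,0],
    [0,0,0],
    [0,0,0],
    [0,0,0],
    [0,0,0],
    [0,0,0],
    [0,0,0],
    [0,0,0],
  ],
)

```text
time: 22.65
tool_pos: [0.5811, 0.2535, 0.289]
tool_rot: [[0.965, 0.261, 0.002], [0.261, -0.965, 0.001], [0.002, -0.0, -1.0]]
contact_force: [-0.1, 0.2, -0.8]
opening: 0.0385
```

arm_command(
  claw=[-0.1,-0.1,-0.1,-0.1],
  delta_pos=[
    [0,0,0.01],
    [0,0,0.02],
    [0,0,0.02],
    [0,0,0.02],
  ],
  angular=[
    [0,0,0],
    [0,0,0],
    [0,0,0],
    [0,0,0],
  ],
)

```text
time: 23.15
tool_pos: [0.5802, 0.2533, 0.3056]
tool_rot: [[0.965, 0.261, -0.001], [0.261, -0.965, -0.001], [-0.001, 0.0, -1.0]]
contact_force: [-0.1, -0.2, 0.3]
opening: 0.0386
```

Run:
```python
from st import *
st(); im2,d2,P2=snap("scene"); im,d,P=snap("side"); st()
for n,d,P in(("side",d,P),("scene",d2,P2)):
    C=cloud(d,P); q=C[...,:2]-S; sx=q@ex; sy=q@ey; z=C[...,2]
    m=(d>0)&(sx>-.01)&(sx<.03)&(abs(sy)<.055)&(z>.03)&(z<.125)
    print(n,"bottom",np.percentile(z[m],.5),"body sy",np.percentile(sy[m],[1,99]),"sx",np.percentile(sx[m],[5,50,95])*1e3)
    m=(d>0)&(sx>-.01)&(sx<.03)&(abs(sy)<.055)&(z>.165)&(z<.23); print("top",np.percentile(z[m],99))
    m=(d>0)&(sx>-.015)&(sx<.03)&(abs(sy)>.034)&(abs(sy)<.05)&(z>.08)&(z<.16); print("shoulder",np.percentile(z[m],99))
cv2.imwrite("pics/fin.png",np.hstack([cv2.resize(im2[50:330,90:370],(400,400)),cv2.resize(im[150:384,60:294],(400,400))])[...,::-1])
```

```text
t 23.15 sx 2.51 sy 0.71 z 305.63 mm Fs [-0.2  -0.18  0.29] az 15.13
t 23.25 sx 2.53 sy 0.67 z 305.63 mm Fs [ 0.14  1.03 -0.58] az 15.13
side bottom 0.043356850385185025 body sy [-0.0440162   0.04885777] sx [-0.89167408 -0.06659544  7.57267926]
top 0.21001439849956127
shoulder 0.11830372793126727
scene bottom 0.04373547200360323 body sy [-0.04934658  0.04336876] sx [-0.23446284  6.87587615  9.18553413]
top 0.20932015847925206
shoulder 0.11711659132089092
```

View pics/fin.png

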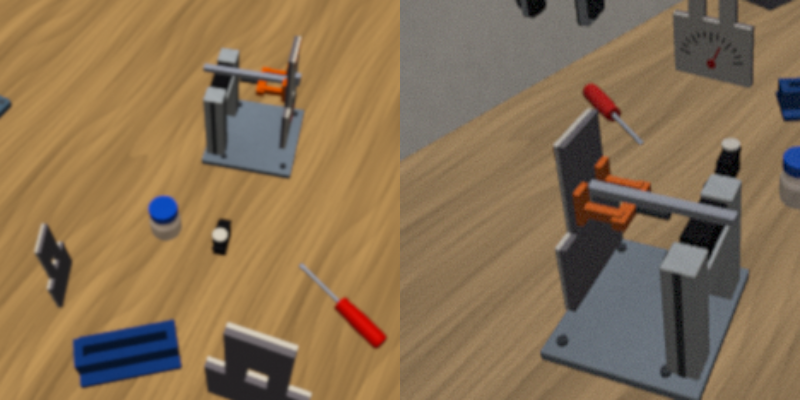

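```bash
python3 -c "
from cell import order; print(order.sign_off())"
```

```text
the job is handed in; nothing more can be done
None
```

The middle-sized dial plate is hanging on the stand's hook with its marked face outward, and I handed the job in at about 23 s.

**What I did:** I lifted the plate from the rack and turned it about 65° so its marked face points away from the posts. I brought its window over the hook tip and felt the keeper about 8–9 mm further out than nominal. I pressed it back with about 5 N, lowered it behind the tip until it touched down, and let go. The largest stand force I saw was about 11 N, at the end of the lowering.

**Last checks:**
- **Seating:** touchdown came at the tool height I had predicted. Both cameras put the plate's shoulders 1–2 mm above the ideal home height, which is within calibration. They measured a drop of about 19 mm, matching the arm's 18.9 mm.
- **Position:** the plate hangs upright against the tip with the pads behind it, and the gripper is about 100 mm above it. The servo, jar and screwdriver look undisturbed in the last picture.

**Checks that disagreed:**
- **Easing outward:** before releasing, I tried to ease the plate 1.5 mm out to the tip. It moved only about 0.2 mm, probably held by friction, and the keeper slid it out when I released.
- **Bottom edge:** the scene camera showed the bottom edge dropping only about 16 mm. I took that as noise, because the shoulder and contact readings agreed with each other.

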